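# Close the clear cover over the portion pots

### The job

Two open steel holders with hinged clear covers stand on the kitchen worktop: one is filled with six lidded portion pots, the other is empty. Gently swing the cover of the holder with the pots down until it is fully closed on the rim, slowly over about two seconds or more, with no slam and without bearing down hard on it. Leave the cover of the empty holder standing open as it is.

Things in the scene. Friction and masses are not known exactly. Their poses are not given: they have to be found in the camera images.
- full: The holder filled with six steel pots with white caps: a fixed open steel box 200 x 140 mm, 80 mm high, on four telescopic feet that set its underside 0 to 60 mm above the worktop. Origin at the centre of its underside; x axis away from the robot within 17 degrees. It may stand on either side. The cover's hinge is its top edge nearest the robot. The other, equal holder is empty.
- full_cover: Its cover, to be closed: clear panel in a steel frame, 200 x 140 x 6 mm. Origin on the hinge, mid-width, at its lower face, 80 mm above the box's underside. x runs from hinge to lip, z out of the outer face (straight up when closed; up and towards the robot while open, 45 to 65 degrees at first). The hinge is stiff: the cover (0.2 kg) stays at any angle; closed, it rests on the rim, a firm stop.
- full_lip (a point): Middle of the outer face of the black lip at the free end of the cover to close, 215 mm from the hinge, flush with the panel, 6 mm above the cover's lower face (86 mm above the box's underside when closed). The lip is 90 mm wide, 10 mm thick, reaches from 200 to 230 mm from the hinge and overhangs the far wall. A push of 1 to 5 N on its outer face swings the cover down. Axes as the cover's.
- empty_lip (a point): The same point on the lip of the other, equal cover, on the equal holder with nothing in it, whose height is set separately. It stands 45 to 65 degrees open and must be left so.

How it is judged:
At the end, for the whole second after the job is handed in: The cover over the pots is closed to within 0.05 rad (11 mm at the lip) and at rest, and the lip of the empty holder's cover is within 30 mm of where it stood (angle between full_cover's own z axis and vertical below 0.05 rad and angular speed of full_cover below 0.05 rad/s and distance of empty_lip from where it was at the start of the episode below 0.03 m); the robot touches nothing.
It fails at once if the cover over the pots is slammed: it turns faster than 1.5 rad/s (about 0.3 m/s at the lip) (angular speed of full_cover above 1.5 rad/s).
It fails at once if the cover over the pots is pressed with more than 80 N at any instant (contact force between full_cover and anything else above 80 N).
It fails at once if the lip of the empty holder's cover is moved by more than 30 mm (distance of empty_lip from where it was at the start of the episode above 0.03 m).
It also fails if it takes over 35 s, if anything falls off the work surface, if the arm or the gripper's body presses on something with over 40 N, if the wrist force passes 120 N, or if a joint passes its speed limit or range.

### The arm

A 6-joint arm with a two-finger parallel gripper is mounted at the origin on the work surface. World frame = base frame: x ahead of the robot, y to its left, z up, the work surface at z = 0. Lengths are in m, angles in rad, forces in N, time in s.
With the tool pointing down it reaches from about 0.375 to 0.825 m from the base axis. Payload 5.5 kg.
Tool frame: the origin (TCP) lies midway between the tips of the shut fingers; the grasp point (between the pads) lies 19 mm behind it (ctrl.tcp_to_grasp is the distance from the TCP to the grasp point, in m); z points along the fingers, y is the direction in which the jaws open and shut (so a half turn about z gives the same grasp; the last joint's range is limited). The gripper opens to 85 mm and grips with 20 to 120 N. Pads are 22 mm wide; open, the fingers measure 114 mm over their backs; the gripper's body (76 mm by 85 mm) begins 54 mm behind the grasp point. The pads swing forward as they close: fully open they stand 13 mm farther back than shut.
Start: joints at [-1.292, 0.314, -0.047, 1.21, 0, 1.571], TCP at [0.165, -0.577, 0.231] pointing down, gripper open.
Joint ranges: [-2.67, 2.67], [-0.69, 1.73], [-1.03, 1.25], [-2.08, 2.16], [-1.42, 1.45], [-3.14, 3.14]. Speed limits (rad/s): [2.39, 2.39, 3.01, 3.14, 3.14, 3.14].

### API

Orientations are given as a unit quaternion [w, x, y, z].
In Python, from cell import ctrl gives the robot as it stands.
- The arm moves only by the tool servo_tool, never from a script. Its argument "targets" is a list of rows, each a list of 3 entries, a list of its own where there are three numbers: the finger opening in cm, from 0 to 8.54, then the shift along the tool's x, y, z in cm, then the turn about the tool's z in rad. In form: [[jaw, [x, y, z], roll], ...]. A call has 1 to 5 rows; each row shifts and turns the commanded pose from where the row before left it, along the tool's axes as they then stand; what a row does not reach is not made up. A row lasts 1/8 s, in which the tool goes at most 62.5 mm and 10.7 degrees, less where a joint would pass 70% of its speed; a pose out of reach is approached as far as the arm can. A call with a gripper value outside its range is refused whole. The fingers move at their own pace and stop on an object; "force" is the grip in N (left out, the last holds). Time passes only in rows, so rows that do not move let the fingers close. It gives the time, the measured TCP pose, the force and the opening at its end, in the units of the state.
- ctrl.observe(): the state, without advancing time (a new reading comes with each control period).
- ctrl.grab_frame(name): name is "side" or "top"; returns a dict with "image" (480x640x3 uint8, red, green, blue), "fx", "fy", "cx", "cy" (pixels), "xyz" and "attitude" of the camera in the world. Camera axes: x right, y up, looking along -z (the intrinsics and any distortion apply to the point x, -y, -z); pixel columns grow to the right and rows downward; lengths in m; the calibration is good to about 2 mm. A picture is of the moment at which its call begins. There is no depth.
- ctrl.close_job(): hands the job in, once; it reports no verdict.
The state is a dict: "t": time; "joints": joint angles; "joint_velocities": joint speeds; "joint_efforts": joint torques, N m; "tool_pos": TCP position; "tool_rot": TCP orientation; "wrist_force": force on the tool from outside, world axes, zero at the start; "torque": the same for the moment, N m; "gripper_width": finger opening in m.
Only numpy, scipy, OpenCV 4.12 (cv2) and the standard library are available. Lean on these libraries where they do the work, as an engineer would, in place of code of your own. Each camera call takes 0.05 s, during which the arm holds its last target.

## Working session

There is one attempt and no reset: what is moved stays moved. The work goes in short steps, Python scripts to look and compute and a tool call to move; the robot and the scene stay as the last step left them, time stands still between calls to the robot, and variables do not carry over. Pictures are saved under pics/ and viewed, and the job is handed in when it is done.

Besides the shell and the picture viewer there is one more tool, called after "Call:" by a JSON object that holds its "method" and its "body", one argument or row to a line. servo_tool: Moves the arm, as the interface text tells. Its arguments: {"type":"object","properties":{"targets":{"type":"array","items":{"type":"array"}},"force":{"type":"number"}},"required":["targets"]}

```bash
mkdir -p pics; ls
python3 - <<'E'
from cell import ctrl
import cv2
print(ctrl.observe())
for n in("side","top"):
    f=ctrl.grab_frame(n); cv2.imwrite(f"pics/{n}0.png",f["image"][:,:,::-1])
    print({k:v for k,v in f.items() if k!="image"})
E
```

```text
pics
{'t': 0.0, 'joints': array([-1.29198984e+00,  3.14216704e-01, -4.80554164e-02,  1.21016701e+00,
       -8.83338127e-06,  1.57080157e+00]), 'joint_velocities': array([ 0.00056336,  0.00014182, -0.00070254,  0.0012353 ,  0.00043986,
        0.00178147]), 'joint_efforts': array([-1.52518474e-03, -5.39584672e+01,  3.39752913e+01,  1.91867963e-02,
        1.21747331e-05,  4.10617631e-06]), 'tool_pos': array([ 0.16497067, -0.57630205,  0.2304505 ]), 'tool_rot': array([-8.12820155e-04,  9.90299123e-01,  1.38949532e-01, -1.18511641e-04]), 'wrist_force': array([-0.35550407,  0.13794946, -0.36888267]), 'torque': array([-0.03904231,  0.01927112, -0.00012253]), 'gripper_width': 0.08512108981616158}
{'fx': 461.16837881942223, 'fy': 461.16837881942223, 'cx': 319.1955611726316, 'cy': 236.39166555903222, 'xyz': array([ 0.30932395, -0.66498501,  0.70989642]), 'attitude': array([ 0.89804007,  0.41488582, -0.05531542, -0.13540306])}
{'fx': 439.5441611154065, 'fy': 439.5441611154065, 'cx': 312.903148516825, 'cy': 240.6096106936604, 'xyz': array([ 0.41163666, -0.02867342,  0.86295233]), 'attitude': array([-0.70282176, -0.04037968,  0.03239906,  0.70947964])}
```

View pics/side0.png

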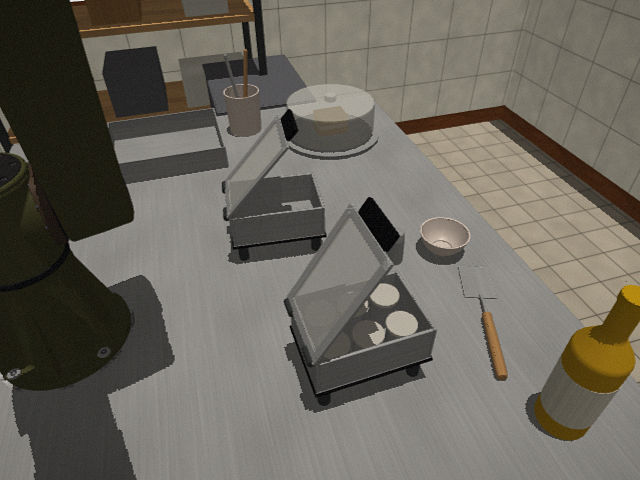

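View pics/top0.png

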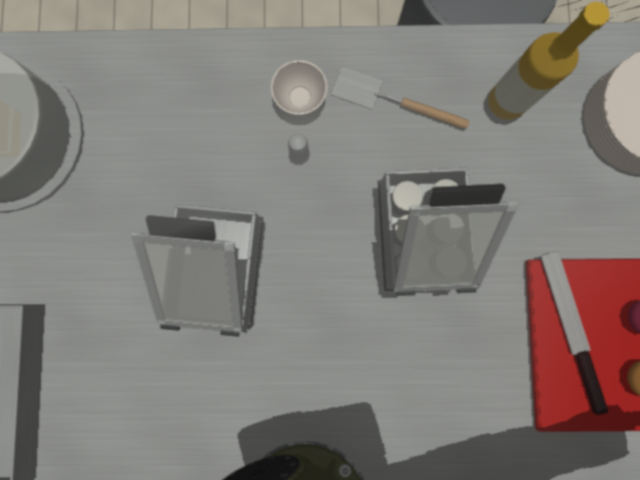

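The full holder is on the right (−y): top view around (440,235), side view around (360,320). The empty one is on the left, near (200,270) in the top view. I'll enlarge both to pick corner points.

Run:
```python
import cv2
a=cv2.imread("pics/top0.png")[160:310,365:535]; cv2.imwrite("pics/topc.png",cv2.resize(a,None,fx=4,fy=4,interpolation=cv2.INTER_CUBIC))
a=cv2.imread("pics/side0.png")[190:410,280:445]; cv2.imwrite("pics/sidec.png",cv2.resize(a,None,fx=2.7,fy=2.7,interpolation=cv2.INTER_CUBIC))
```

```text
(no output)
```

View pics/topc.png

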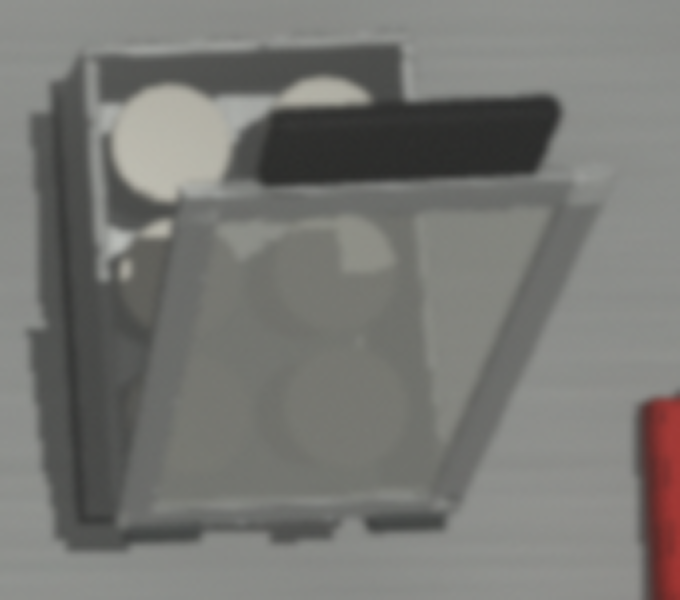

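View pics/sidec.png

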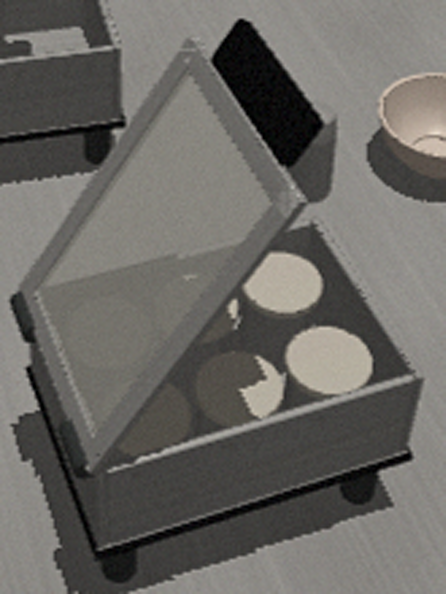

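```bash
cat > fit.py <<'E'
import numpy as np
from scipy.optimize import least_squares
from scipy.spatial.transform import Rotation as R
C={'side':(461.168,319.196,236.392,[0.30932395,-0.66498501,0.70989642],[0.89804007,0.41488582,-0.05531542,-0.13540306]),
'top':(439.544,312.903,240.610,[0.41163666,-0.02867342,0.86295233],[-0.70282176,-0.04037968,0.03239906,0.70947964])}
def proj(c,P):
    f,cx,cy,t,q=C[c]; p=R.from_quat(q,scalar_first=True).inv().apply(np.atleast_2d(P)-np.array(t))
    return np.c_[cx+f*p[:,0]/-p[:,2], cy-f*p[:,1]/-p[:,2]]
def cover(par,l):  # l=(s,y,z) cover frame -> world
    x,y,yaw,h,th=par; l=np.asarray(l,float)
    b=np.array([-.1+l[0]*np.cos(th)-l[2]*np.sin(th), l[1], .08+l[0]*np.sin(th)+l[2]*np.cos(th)])
    return box(par,b)
def box(par,b):
    x,y,yaw,h,th=par
    return R.from_euler('z',yaw).apply(b)+[x,y,h]
full=[('top','c',(.2,.07,.006),(409.5,207)),('top','c',(.2,-.07,.006),(518,203)),('top','c',(0,.07,.006),(394.5,291)),('top','c',(0,-.07,.006),(477,288)),
('top','c',(.23,.045,.006),(433,187.5)),('top','c',(.23,-.045,.006),(504,185)),('top','b',(.1,.07,.08),(386,173)),('top','b',(.1,-.07,.08),(465.5,171)),
('side','c',(.2,.07,.006),(350,205)),('side','c',(.2,-.07,.006),(389,263)),('side','c',(0,-.07,.006),(311,363)),('side','c',(0,.07,.006),(287.4,298)),
('side','b',(.1,-.07,.08),(435.6,330.7)),('side','b',(.1,-.07,0),(431.9,358.5)),('side','b',(-.1,-.07,0),(316,392)),('side','c',(.23,.045,.006),(369,197)),('side','c',(.23,-.045,.006),(399,236)),('side','b',(.1,.07,.08),(396.7,273.3))]
if __name__=="__main__":
    def res(p): return np.concatenate([(proj(c,(cover if k=='c' else box)(p,np.array(l)))[0]-uv) for c,k,l,uv in full])
    s=least_squares(res,[.5,-.2,0,.03,.9],loss='soft_l1')
    print(s.x.round(4)); print(np.c_[res(s.x).reshape(-1,2).round(1)])
    p=s.x; print('lip',cover(p,(.215,0,.006)),'closed',cover([*p[:4],0],(.215,0,.006)),'hinge',cover(p,(0,0,0)))
E
python3 fit.py
```

```text
[ 0.5063 -0.2172  0.029   0.0512  0.9724]
[[-0.8  0.3]
 [-0.9  0. ]
 [-2.3  1.9]
 [ 0.6  1.6]
 [-0.9  2. ]
 [ 0.7  1.7]
 [-1.  -1.6]
 [ 2.1 -2.9]
 [ 2.4 -1.4]
 [ 4.1  2.4]
 [ 0.7  2.4]
 [-1.3 -1.1]
 [ 1.7 -0.9]
 [-2.   1.4]
 [-0.   3.3]
 [ 1.5  0. ]
 [-0.6 -0.3]
 [ 1.  -3.5]]
lip [ 0.52246013 -0.21668496  0.31218951] closed [ 0.62126148 -0.21381524  0.13716864] hinge [ 0.40635211 -0.22005735  0.13116864]
```

Good fit: box underside is at 51 mm, yaw 0.03 and cover angle 0.97 rad, with residuals of about 2 px. I'll rise, shut the fingers and align first.

Call:
{"method": "servo_tool", "body": {
  "targets": [
    [0, [0, 0, -4], 0.125],
    [0, [0, 0, -4], 0.125],
    [0, [0, 0, -4], 0],
    [0, [0, 0, -4], 0],
    [0, [0, 0, -2], 0]
  ]
}}

```text
t: 0.72
tool_pos: [0.1652, -0.5772, 0.4134]
tool_rot: [0.001, 1.0, 0.014, 0.0]
wrist_force: [0.5, -0.1, -0.9]
gripper_width: 0.0
```

Call:
{"method": "servo_tool", "body": {
  "targets": [
    [0, [3, -3.5, 0], 0],
    [0, [3, -3.5, 0], 0],
    [0, [3, -3.5, 0], 0],
    [0, [3, -3.5, 0], 0],
    [0, [3, -3.5, 0], 0]
  ]
}}

```text
t: 1.35
tool_pos: [0.3106, -0.3962, 0.411]
tool_rot: [-0.0, 1.0, 0.014, -0.0]
wrist_force: [-0.1, 0.7, -0.0]
gripper_width: 0.0
```

Call:
{"method": "servo_tool", "body": {
  "targets": [
    [0, [3, -3.5, 0], 0],
    [0, [3, -3.5, 0], 0],
    [0, [3, -3.5, 0], 0],
    [0, [3, -3.5, 0], 0],
    [0, [0, 0, 0], 0]
  ]
}}

```text
t: 1.98
tool_pos: [0.4272, -0.252, 0.4108]
tool_rot: [-0.0, 1.0, 0.017, -0.0]
wrist_force: [-0.8, 0.6, -0.4]
gripper_width: 0.0002
```

Call:
{"method": "servo_tool", "body": {
  "targets": [
    [0, [2.5, -3.2, 0], 0],
    [0, [2.5, 0, 2], 0],
    [0, [0.5, 0, 3], 0],
    [0, [0, 0, 2.5], 0],
    [0, [0, 0, 0], 0]
  ]
}}

```text
t: 2.6
tool_pos: [0.4784, -0.2208, 0.3343]
tool_rot: [-0.001, 1.0, 0.014, -0.002]
wrist_force: [-0.4, 0.6, -0.0]
gripper_width: -0.0002
```

Run:
```python
from cell import ctrl
import cv2
print(ctrl.observe()['tool_pos'])
f=ctrl.grab_frame("side"); cv2.imwrite("pics/side1.png",f["image"][:,:,::-1])
```

```text
[ 0.47838339 -0.22082878  0.33432983]
```

View pics/side1.png

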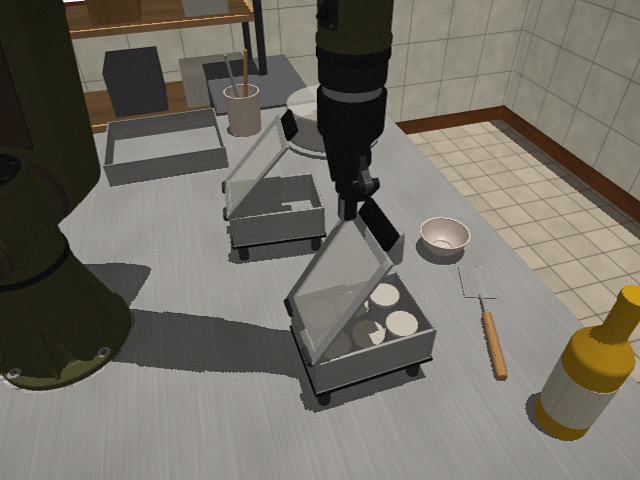

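The fingertips, at about (348,215), are just on the robot side of the lip. Next I'll compute the arc.

Run:
```python
import numpy as np
from fit import *
p=[.5063,-.2172,.029,.0512,.9724]
prev=None
for th in [.9724]+list(np.arange(.95,-.001,-.05)):
    q=cover([*p[:4],th],(.218,0,.006))-.011*np.array([1,.029,0])
    print(round(th,3),q.round(4), None if prev is None else ((q-prev)*100).round(2)); prev=q
```

```text
0.972 [ 0.5131 -0.217   0.3147] None
0.95 [ 0.5172 -0.2169  0.312 ] [ 0.41  0.01 -0.27]
0.9 [ 0.5261 -0.2166  0.3057] [ 0.89  0.03 -0.63]
0.85 [ 0.5347 -0.2164  0.2989] [ 0.86  0.02 -0.68]
0.8 [ 0.5429 -0.2161  0.2918] [ 0.82  0.02 -0.72]
0.75 [ 0.5507 -0.2159  0.2842] [ 0.78  0.02 -0.76]
0.7 [ 0.5581 -0.2157  0.2762] [ 0.74  0.02 -0.8 ]
0.65 [ 0.5652 -0.2155  0.2679] [ 0.7   0.02 -0.83]
0.6 [ 0.5718 -0.2153  0.2592] [ 0.66  0.02 -0.87]
0.55 [ 0.578  -0.2151  0.2503] [ 0.62  0.02 -0.9 ]
0.5 [ 0.5837 -0.215   0.241 ] [ 0.57  0.02 -0.93]
0.45 [ 0.5889 -0.2148  0.2314] [ 0.52  0.02 -0.96]
0.4 [ 0.5937 -0.2147  0.2216] [ 0.48  0.01 -0.98]
0.35 [ 0.598  -0.2145  0.2116] [ 0.43  0.01 -1.  ]
0.3 [ 0.6017 -0.2144  0.2014] [ 0.38  0.01 -1.02]
0.25 [ 0.605  -0.2143  0.1909] [ 0.32  0.01 -1.04]
0.2 [ 0.6077 -0.2143  0.1804] [ 0.27  0.01 -1.06]
0.15 [ 0.6099 -0.2142  0.1697] [ 0.22  0.01 -1.07]
0.1 [ 0.6116 -0.2141  0.1589] [ 0.17  0.   -1.08]
0.05 [ 0.6127 -0.2141  0.1481] [ 0.11  0.   -1.08]
-0.0 [ 0.6133 -0.2141  0.1372] [ 0.06  0.   -1.09]
```

Call:
{"method": "servo_tool", "body": {
  "targets": [
    [0, [0.8, -0.1, 0.5], 0],
    [0, [0.8, -0.1, 0.5], 0],
    [0, [0.8, 0, 0.4], 0],
    [0, [0.6, 0, 0.3], 0],
    [0, [0.5, 0, 0.3], 0]
  ]
}}

```text
t: 3.28
tool_pos: [0.5153, -0.2175, 0.3161]
tool_rot: [-0.0, 1.0, 0.015, -0.0]
wrist_force: [-1.8, 1.4, 1.7]
gripper_width: 0.0
```

Call:
{"method": "servo_tool", "body": {
  "targets": [
    [0, [0.4, 0, 0.3], 0],
    [0, [0.4, 0, 0.3], 0],
    [0, [0.4, 0, 0.3], 0],
    [0, [0.4, 0, 0.3], 0]
  ]
}}

```text
t: 3.78
tool_pos: [0.5312, -0.2171, 0.3042]
tool_rot: [0.0, 1.0, 0.014, 0.0]
wrist_force: [0.1, 0.0, 2.1]
gripper_width: 0.0002
```

Contact is at about 2 N, as expected. I'll follow the arc from here.

Call:
{"method": "servo_tool", "body": {
  "targets": [
    [0, [0.4, 0, 0.5], 0],
    [0, [0.8, 0, 0.7], 0],
    [0, [0.8, 0, 0.8], 0],
    [0, [0.7, 0, 0.8], 0],
    [0, [0.7, 0, 0.8], 0]
  ]
}}

```text
t: 4.4
tool_pos: [0.5654, -0.2161, 0.2675]
tool_rot: [-0.0, 1.0, 0.014, -0.0]
wrist_force: [-0.4, 0.5, 0.7]
gripper_width: 0.0001
```

Run:
```python
from cell import ctrl
import cv2
print(ctrl.observe()['tool_pos'])
f=ctrl.grab_frame("side"); cv2.imwrite("pics/side2.png",f["image"][:,:,::-1])
```

```text
[ 0.56535803 -0.21609041  0.26748779]
```

View pics/side2.png

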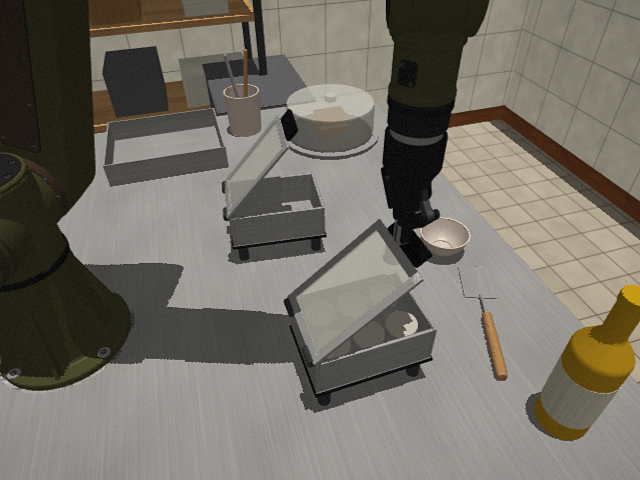

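The cover is following: the tips are on the lip at about (402,240), and the empty cover hasn't changed.

Call:
{"method": "servo_tool", "body": {
  "targets": [
    [0, [0.6, 0, 0.85], 0],
    [0, [0.6, 0, 0.9], 0],
    [0, [0.55, 0, 0.95], 0],
    [0, [0.5, 0, 0.95], 0],
    [0, [0.5, 0, 1.0], 0]
  ]
}}

```text
t: 5.08
tool_pos: [0.5928, -0.2154, 0.2212]
tool_rot: [0.0, 1.0, 0.014, 0.0]
wrist_force: [-0.8, 0.2, 1.8]
gripper_width: -0.0003
```

Call:
{"method": "servo_tool", "body": {
  "targets": [
    [0, [0.4, 0, 1.0], 0],
    [0, [0.4, 0, 1.0], 0],
    [0, [0.3, 0, 1.0], 0],
    [0, [0.25, 0, 1.0], 0]
  ]
}}

```text
t: 5.58
tool_pos: [0.6061, -0.215, 0.1811]
tool_rot: [-0.0, 1.0, 0.014, 0.0]
wrist_force: [0.9, -0.7, -0.2]
gripper_width: -0.0001
```

Call:
{"method": "servo_tool", "body": {
  "targets": [
    [0, [0.2, 0, 0.8], 0],
    [0, [0.2, 0, 0.8], 0],
    [0, [0.1, 0, 0.7], 0],
    [0, [0.1, 0, 0.5], 0],
    [0, [0, 0, 0.4], 0]
  ]
}}

```text
t: 6.2
tool_pos: [0.6121, -0.2148, 0.1496]
tool_rot: [-0.0, 1.0, 0.014, 0.0]
wrist_force: [0.1, 1.7, 1.6]
gripper_width: 0.0002
```

Call:
{"method": "servo_tool", "body": {
  "targets": [
    [0, [0, 0, 0.2], 0],
    [0, [0, 0, 0.2], 0],
    [0, [0, 0, 0.2], 0]
  ]
}}

```text
t: 6.58
tool_pos: [0.6121, -0.2149, 0.1439]
tool_rot: [0.0, 1.0, 0.014, 0.0]
wrist_force: [1.0, 0.6, 0.2]
gripper_width: -0.0004
```

Call:
{"method": "servo_tool", "body": {
  "targets": [
    [0, [0, 0, 0.15], 0],
    [0, [0, 0, 0.15], 0]
  ]
}}

```text
t: 6.82
tool_pos: [0.6119, -0.2149, 0.1408]
tool_rot: [0.0, 1.0, 0.014, 0.0]
wrist_force: [0.7, 0.9, 2.1]
gripper_width: -0.0001
```

Call:
{"method": "servo_tool", "body": {
  "targets": [
    [0, [0, 0, 0.1], 0],
    [0, [0, 0, 0.1], 0]
  ]
}}

```text
t: 7.08
tool_pos: [0.6119, -0.2148, 0.1388]
tool_rot: [0.0, 1.0, 0.014, 0.0]
wrist_force: [0.0, 0.2, 0.6]
gripper_width: 0.0003
```

Call:
{"method": "servo_tool", "body": {
  "targets": [
    [0, [0, 0, 0.1], 0],
    [0, [0, 0, 0], 0]
  ]
}}

```text
t: 7.32
tool_pos: [0.6119, -0.2148, 0.138]
tool_rot: [0.0, 1.0, 0.014, 0.0]
wrist_force: [0.5, -1.0, 0.4]
gripper_width: 0.0
```

No stop felt yet, so I'll continue in 1 mm steps.

Call:
{"method": "servo_tool", "body": {
  "targets": [
    [0, [0, 0, 0.1], 0],
    [0, [0, 0, 0], 0]
  ]
}}

```text
t: 7.58
tool_pos: [0.6119, -0.2148, 0.1379]
tool_rot: [0.0, 1.0, 0.014, 0.0]
wrist_force: [-2.3, 1.0, 7.4]
gripper_width: -0.0005
```

Call:
{"method": "servo_tool", "body": {
  "targets": [
    [0, [0, 0, 0.1], 0],
    [0, [0, 0, 0], 0]
  ]
}}

```text
t: 7.82
tool_pos: [0.612, -0.2149, 0.1379]
tool_rot: [0.0, 1.0, 0.014, 0.001]
wrist_force: [-4.3, 1.4, 13.9]
gripper_width: 0.0005
```

Run:
```python
from cell import ctrl
import cv2
f=ctrl.grab_frame("side"); cv2.imwrite("pics/side3.png",cv2.resize(f["image"][180:420,260:500,::-1],None,fx=2.4,fy=2.4,interpolation=cv2.INTER_CUBIC))
```

```text
(no output)
```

View pics/side3.png

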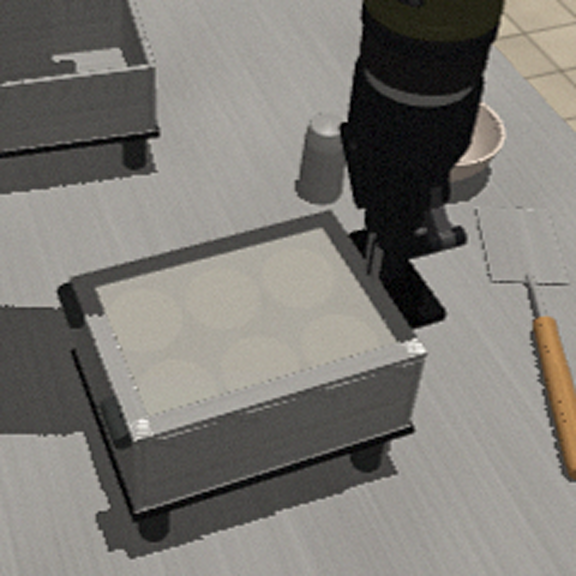

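The stop shows at z = 0.138 (predicted 0.137), where the force rose to 14 N without further motion. The cover lies flat on the rim. I'll retreat straight up.

Call:
{"method": "servo_tool", "body": {
  "targets": [
    [0, [0, 0, -0.3], 0],
    [0, [0, 0, -1], 0],
    [0, [0, 0, -3], 0],
    [0, [0, 0, -4], 0],
    [0, [0, 0, -4], 0]
  ]
}}

```text
t: 8.5
tool_pos: [0.6117, -0.2147, 0.26]
tool_rot: [-0.0, 1.0, 0.014, -0.0]
wrist_force: [0.6, -0.6, 0.4]
gripper_width: -0.0001
```

Call:
{"method": "servo_tool", "body": {
  "targets": [
    [0, [0, 0, 0], 0],
    [0, [0, 0, 0], 0]
  ]
}}

```text
t: 8.75
tool_pos: [0.6117, -0.2148, 0.2584]
tool_rot: [-0.0, 1.0, 0.014, -0.0]
wrist_force: [0.0, 0.3, -0.3]
gripper_width: -0.0001
```

Run:
```python
from cell import ctrl
import cv2
print(ctrl.observe()['wrist_force'])
f=ctrl.grab_frame("side"); cv2.imwrite("pics/side4.png",f["image"][:,:,::-1])
from fit import *
p=[.5063,-.2172,.029,.0512,0]
for l in [(.2,.07,.006),(.2,-.07,.006),(.23,-.045,.006),(.23,.045,.006)]: print(proj('side',cover(p,l)), proj('side',cover([*p[:4],.05],l)))
```

```text
[ 0.04046515  0.30013013 -0.28096141]
[[398.00494095 267.4299408 ]] [[398.27853325 263.41826104]]
[[437.86683869 327.3303622 ]] [[438.55287031 323.30433205]]
[[446.66153796 310.63783583]] [[447.54124716 305.97911039]]
[[419.96880102 272.95115147]] [[420.52166259 268.31385975]]
```

View pics/side4.png

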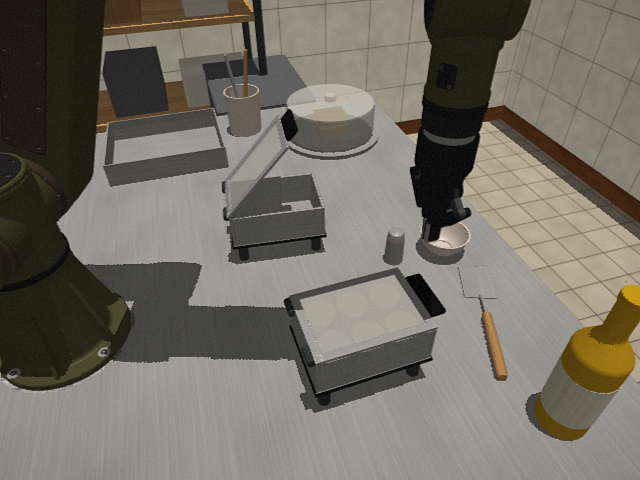

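The cover is flat: its far corners at about (399,270) and (437,325) and the lip corner at about (445,312) match the closed prediction. The empty holder's cover still stands at (290,125), as at the start, and the arm is clear.

```bash
python3 -c "
from cell import ctrl
print(ctrl.close_job())"
```

```text
the job is handed in; nothing more can be done
None
```

I closed the cover over the six pots and handed the job in at about 9 s of the 35 s allowed.

- **Closing:** I pushed the lip down along its arc with the shut fingertips. It took a little over 4 s, mostly at about 0.4 rad/s, with readings of about 2 N between moves.
- **Reaching the rim:** The tip stopped at z = 0.138 m, against 0.137 m predicted. The force there rose to about 14 N, and I backed straight up.
- **Last checks:** In the final side picture the cover lies flat, with its corners within about 3 px of where they should be when closed. The empty holder's cover looks unmoved by eye. The gripper is about 12 cm above the lip with the wrist force near zero.

No check failed or disagreed. The speed and forces between readings were not measured.

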